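# Load the last two cells and hold the index plunger out

## Robot

A 7-joint arm with a two-finger parallel gripper is mounted at the origin on the work surface. World frame = base frame: x ahead of the robot, y to its left, z up, the work surface at z = 0. Lengths are in m, angles in rad, forces in N, time in s.
With the tool pointing down it reaches from about 0.425 to 0.925 m from the base axis. Payload 6.8 kg.
Tool frame: the origin (TCP) lies on the centre line of the jaws, within the pads' length; the fingertips stand 14 mm ahead of it and the grasp point (between the pads) lies 5 mm behind it (r.nose_length is the distance from the TCP to the fingertips, in m); z points along the fingers, y is the direction in which the jaws open and shut (so a half turn about z gives the same grasp; the last joint's range is limited). The gripper opens to 85 mm and grips with 20 to 120 N. Pads are 22 mm wide; open, the fingers measure 114 mm over their backs; the gripper's body (76 mm by 85 mm) begins 54 mm behind the grasp point. The pads swing forward as they close: fully open they stand 13 mm farther back than shut.
Start: joints at [1.144, 0.477, 0.022, 1.555, -0.011, 1.109, -0.083], TCP at [0.212, -0.641, 0.245] pointing down, gripper open.
Joint ranges: [-2.96, 2.96], [-0.34, 2.1], [-1.41, 1.46], [0.24, 2.44], [-1.37, 4.51], [0.17, 1.92], [-2.96, 2.96]. Speed limits (rad/s): [2.39, 2.39, 3.14, 3.14, 3.14, 3.14, 3.14].

## Interface

Orientations are given as a rotation vector (axis times angle).
In Python, from bench import r, imaging, look_for, outline_of gives the robot as it stands. The module is installed in compiled form; this text tells all that it offers.
- The arm moves only by the tool carry_out, never from a script. Its arguments are lists of equal length, an entry for each row: "offset": the shift along the tool's x, y, z as a fraction of full scale, a list of three; "turn": the turn, a rotation vector about the tool's x, y, z as a fraction of full scale, a list of three. A call has 1 to 8 rows; each row is the pose to reach, as a shift and turn from the pose commanded when the call began, along the tool's axes at that moment; what a row does not reach only later rows make up. Full scale, the value 1, is 0.5 m for a shift and 1.5 rad for a turn. A row lasts 1/10 s, in which the tool goes at most 50 mm and 8.59 degrees, less where a joint would pass 70% of its speed; a pose out of reach is approached as far as the arm can. A call with a number of a shift or a turn outside -1 to 1 is refused whole. A call with a gripper value outside its range is refused whole. "hand" is the closure, from 0 (fully open) to 1 (shut), set as the call begins (left out, the last holds). The fingers move at their own pace and stop on an object; "force" is the grip in N (left out, the last holds). Time passes only in rows, so rows that repeat a pose let the fingers close. It gives the time, the measured TCP pose, the force and the opening at its end, in the units of the state.
- r.get_obs(): the state, without advancing time (a new reading comes with each control period).
- imaging.grab_frame(name): name is "scene" or "top" or "wrist"; returns a dict with "pixels" (420x560x3 uint8, red, green, blue), "fx", "fy", "cx", "cy" (pixels), "k1" (the pictures are not rectified: a ray, as slopes to the right and down, at radius r is drawn at 1 + k1 r^2 times it, then the intrinsics apply), "R" (3x3) and "t" (3): a world point X has camera coordinates R X + t. Camera axes: x right, y down, z forward; pixel columns grow to the right and rows downward; lengths in m; the calibration is good to about 2 mm. A picture is of the moment at which its call begins. There is no depth.
- r.hand_in(): hands the job in, once; it reports no verdict.
Trained networks look in the newest picture that a camera, given by its name, has taken for a name from the list of things; names that differ only in an ending like _2 or _b are one class to them, and where a whole thing is asked for, a point or a joint stands for the part that bears it (a point fixed in the world has none). Each returns a list of dicts, best first, with "score" (0 to 1); they miss things now and then, are a little off and sometimes report something else, mostly with a low value. They report only what shows in the picture. A call takes as long as a camera call. They do not tell look-alikes from the thing itself.
- look_for(query, camera): "xyz" ([x, y, z] in m, in the coordinates of the camera as it stood for that picture, good to about 4 mm: the middle of the surface that is visible of it).
- outline_of(query, camera): "region" (420x560 bool, what is visible of it).
The state is a dict: "clock": time; "joints": joint angles; "qvel": joint speeds; "tau": joint torques, N m; "tcp_pos": TCP position; "orientation": TCP orientation; "contact_force": force on the tool from outside, world axes, zero at the start; "moment": the same for the moment, N m; "grip_width": finger opening in m.
Only numpy, scipy, OpenCV 4.12 (cv2) and the standard library are available. Lean on these libraries where they do the work, as an engineer would, in place of code of your own. Each camera call takes 0.05 s, during which the arm holds its last target. There are 200 camera calls.

## Task

Take two of the slim battery cells from the cardboard tray and stand them in the two empty pockets of the welding sled, fully home, so that its row holds four; leave the spare cells standing in the tray. Only when all four are in, pull the black knob of the index plunger straight up to the end of its travel and keep holding it there, its pin clear of the hole, so that your workmate can slide the sled under the welding head: finish while the robot is still holding the knob up. Leave the sled where it is and do not disturb anything else on the bench.

Things in the scene. Friction and masses are not known exactly. Their poses are not given: they have to be found in the camera images.
- pocket2 (a point): floor centre of an empty round pocket, second from the -y end, in the sled's black plastic nest (46 x 140 mm). Pockets are 21 mm wide, 24 mm deep, in one row of four 30 mm apart along y; the floor is 50 mm, the nest's top 74 mm above the bench. z up; y along row and rails towards the welding head; x across the row, away from the plunger. The pin locks the sled with about 1 mm of play
- pocket4 (a point): the same for the other empty pocket, the last of the row at the +y end, 60 mm from pocket2. The welding head hangs over the rails 135 mm from here along +y, 118 mm and more above the bench, its column behind it in +x
- cell_a_mid (a point): middle, half-way up, of a slim lilac-wrapped round battery cell standing loose in the tray, button end up: 18.4 mm in diameter, 65 mm tall, about 46 g, z along its axis; its lower rim is bevelled by 1 mm. Neighbours stand at least 45 mm away, centre to centre, and at least 60 mm away across the tray (tray_floor's x)
- cell_b_mid (a point): the same for a second loose cell, alike
- cell_c_mid (a point): the same for a third
- cell_d_mid (a point): the same for a fourth (four stand loose, two are needed)
- tray_floor (a point): centre of the floor of the shallow cardboard tray, 3 mm above the bench, which does not move; 150 mm in x, 190 mm in y, walls 18 mm high. Four slim cells and the fat cell stand on it in two rows along y, at x = -35 and +35 mm within 5 mm
- set1_mid (a point): middle of a slim cell, same kind, already standing in pocket 1, at the -y end of the row
- set3_mid (a point): middle of a slim cell, same kind, already standing in pocket 3, between the two empty pockets
- pocket1 (a point): floor centre of the first pocket, at the -y end, filled by set1, whose top is 115 mm above the bench
- pocket3 (a point): floor centre of the third pocket, between the empty ones, filled by set3, whose top is 115 mm above the bench
- knob (a point): centre of the index plunger's black mushroom knob: head 28 mm across, straight-sided from 5 mm below to 8 mm above this point, top 12 mm above; 95 mm above the bench when home, 95 mm to the -x side of the row's middle; z is the pulling direction, up. Under it a 16 mm neck, a steel sleeve 22 mm wide from 15 mm below, and a steel bracket arm (60 x 36 mm) 33 mm below
- plunger (a joint): lift of the plunger: 0 home, 0.014 m at the upper stop. A spring pulls it home with 6 N at 0, rising to 14 N at the stop, and shuts it again when let go. The 10 mm pin stands 7 mm deep in the hole when home and is clear of it above 0.007 m
- sled (a joint): place of the sled along its rails, 0 at the loading station where it stands, growing towards the welding head, up to 0.215 m; it slides with about 4 N of friction once the pin is out
- fat_cell_mid (a point): bystander: middle of a fat lilac cell, 26 mm in diameter and 65 mm tall, standing among the slim ones in the tray; it fits no pocket
- tape_mid (a point): bystander: middle of a grey roll of tape lying flat, 94 mm across, 24 mm high
- pliers: bystander: pliers with blue handles, about 170 mm long, lying flat, origin near the pivot on the bench, jaws to +x
- marker: bystander: white marker pen, 130 mm long, 15 mm thick, lying along its x
- screwdriver: bystander: screwdriver with black handle lying along its x, about 200 mm long
- tab_dish: bystander: small clear dish of nickel tabs, 85 x 65 x 22 mm, origin under its middle
- pin_tip (a point): tip of the plunger's pin, 58 mm below the knob's centre
- seat_hole (a point): mouth of the pin's seat hole (12.5 mm across) in the sled's steel tongue, 44 mm above the bench
Things that resemble listed ones, but are neither listed nor needed, are in the scene too. What is shaped like the part that bears cell_d_mid but yellow is not meant.

How it is judged:
On the way, in this order (a step that is already met when the one before it is completed fails the run):
1. both empty pockets hold a slim cell standing fully home, let go, with the plunger still shut (((horizontal distance between cell_a_mid and pocket2 below 0.006 m and z of cell_a_mid in the frame of pocket2 below 0.036 m and angle between cell_a_mid's own z axis and vertical below 0.15 rad) or (horizontal distance between cell_b_mid and pocket2 below 0.006 m and z of cell_b_mid in the frame of pocket2 below 0.036 m and angle between cell_b_mid's own z axis and vertical below 0.15 rad) or (horizontal distance between cell_c_mid and pocket2 below 0.006 m and z of cell_c_mid in the frame of pocket2 below 0.036 m and angle between cell_c_mid's own z axis and vertical below 0.15 rad) or (horizontal distance between cell_d_mid and pocket2 below 0.006 m and z of cell_d_mid in the frame of pocket2 below 0.036 m and angle between cell_d_mid's own z axis and vertical below 0.15 rad)) and ((horizontal distance between cell_a_mid and pocket4 below 0.006 m and z of cell_a_mid in the frame of pocket4 below 0.036 m and angle between cell_a_mid's own z axis and vertical below 0.15 rad) or (horizontal distance between cell_b_mid and pocket4 below 0.006 m and z of cell_b_mid in the frame of pocket4 below 0.036 m and angle between cell_b_mid's own z axis and vertical below 0.15 rad) or (horizontal distance between cell_c_mid and pocket4 below 0.006 m and z of cell_c_mid in the frame of pocket4 below 0.036 m and angle between cell_c_mid's own z axis and vertical below 0.15 rad) or (horizontal distance between cell_d_mid and pocket4 below 0.006 m and z of cell_d_mid in the frame of pocket4 below 0.036 m and angle between cell_d_mid's own z axis and vertical below 0.15 rad)) and horizontal distance between set1_mid and pocket1 below 0.006 m and z of set1_mid in the frame of pocket1 below 0.036 m and angle between each of set1_mid, set3_mid's own z axis and vertical below 0.15 rad and horizontal distance between set3_mid and pocket3 below 0.006 m and z of set3_mid in the frame of pocket3 below 0.036 m and contact force between the fingers and cell_a below 0.5 N and contact force between the fingers and cell_b below 0.5 N and contact force between the fingers and cell_c below 0.5 N and contact force between the fingers and cell_d below 0.5 N and value of joint plunger below 0.003 m), for 0.2 s.
2. the plunger is pulled up to the end of its travel (value of joint plunger above 0.0125 m and contact force between the fingers and plunger above 5 N), for 0.3 s.
At the end, for the whole second after the job is handed in: fingers holding the plunger at its upper stop within 1.5 mm (over 5 N between them), pin over 4 mm above its hole; a slim cell upright (0.15 rad) in each of the four pockets, home within 3.5 mm; spare cells upright in the tray; sled within 4 mm of its station (all of step 2 and ((horizontal distance between cell_a_mid and pocket2 below 0.006 m and z of cell_a_mid in the frame of pocket2 below 0.036 m and angle between cell_a_mid's own z axis and vertical below 0.15 rad) or (horizontal distance between cell_b_mid and pocket2 below 0.006 m and z of cell_b_mid in the frame of pocket2 below 0.036 m and angle between cell_b_mid's own z axis and vertical below 0.15 rad) or (horizontal distance between cell_c_mid and pocket2 below 0.006 m and z of cell_c_mid in the frame of pocket2 below 0.036 m and angle between cell_c_mid's own z axis and vertical below 0.15 rad) or (horizontal distance between cell_d_mid and pocket2 below 0.006 m and z of cell_d_mid in the frame of pocket2 below 0.036 m and angle between cell_d_mid's own z axis and vertical below 0.15 rad)) and ((horizontal distance between cell_a_mid and pocket4 below 0.006 m and z of cell_a_mid in the frame of pocket4 below 0.036 m and angle between cell_a_mid's own z axis and vertical below 0.15 rad) or (horizontal distance between cell_b_mid and pocket4 below 0.006 m and z of cell_b_mid in the frame of pocket4 below 0.036 m and angle between cell_b_mid's own z axis and vertical below 0.15 rad) or (horizontal distance between cell_c_mid and pocket4 below 0.006 m and z of cell_c_mid in the frame of pocket4 below 0.036 m and angle between cell_c_mid's own z axis and vertical below 0.15 rad) or (horizontal distance between cell_d_mid and pocket4 below 0.006 m and z of cell_d_mid in the frame of pocket4 below 0.036 m and angle between cell_d_mid's own z axis and vertical below 0.15 rad)) and horizontal distance between set1_mid and pocket1 below 0.006 m and z of set1_mid in the frame of pocket1 below 0.036 m and angle between each of set1_mid, set3_mid's own z axis and vertical below 0.15 rad and horizontal distance between set3_mid and pocket3 below 0.006 m and z of set3_mid in the frame of pocket3 below 0.036 m and ((horizontal distance between cell_a_mid and pocket2 below 0.006 m and z of cell_a_mid in the frame of pocket2 below 0.036 m and angle between cell_a_mid's own z axis and vertical below 0.15 rad) or (horizontal distance between cell_a_mid and pocket4 below 0.006 m and z of cell_a_mid in the frame of pocket4 below 0.036 m and angle between cell_a_mid's own z axis and vertical below 0.15 rad) or (x of cell_a_mid in the frame of tray_floor between -0.075 and 0.075 m and y of cell_a_mid in the frame of tray_floor between -0.095 and 0.095 m and z of cell_a_mid in the frame of tray_floor below 0.038 m and angle between cell_a_mid's own z axis and vertical below 0.15 rad)) and ((horizontal distance between cell_b_mid and pocket2 below 0.006 m and z of cell_b_mid in the frame of pocket2 below 0.036 m and angle between cell_b_mid's own z axis and vertical below 0.15 rad) or (horizontal distance between cell_b_mid and pocket4 below 0.006 m and z of cell_b_mid in the frame of pocket4 below 0.036 m and angle between cell_b_mid's own z axis and vertical below 0.15 rad) or (x of cell_b_mid in the frame of tray_floor between -0.075 and 0.075 m and y of cell_b_mid in the frame of tray_floor between -0.095 and 0.095 m and z of cell_b_mid in the frame of tray_floor below 0.038 m and angle between cell_b_mid's own z axis and vertical below 0.15 rad)) and ((horizontal distance between cell_c_mid and pocket2 below 0.006 m and z of cell_c_mid in the frame of pocket2 below 0.036 m and angle between cell_c_mid's own z axis and vertical below 0.15 rad) or (horizontal distance between cell_c_mid and pocket4 below 0.006 m and z of cell_c_mid in the frame of pocket4 below 0.036 m and angle between cell_c_mid's own z axis and vertical below 0.15 rad) or (x of cell_c_mid in the frame of tray_floor between -0.075 and 0.075 m and y of cell_c_mid in the frame of tray_floor between -0.095 and 0.095 m and z of cell_c_mid in the frame of tray_floor below 0.038 m and angle between cell_c_mid's own z axis and vertical below 0.15 rad)) and ((horizontal distance between cell_d_mid and pocket2 below 0.006 m and z of cell_d_mid in the frame of pocket2 below 0.036 m and angle between cell_d_mid's own z axis and vertical below 0.15 rad) or (horizontal distance between cell_d_mid and pocket4 below 0.006 m and z of cell_d_mid in the frame of pocket4 below 0.036 m and angle between cell_d_mid's own z axis and vertical below 0.15 rad) or (x of cell_d_mid in the frame of tray_floor between -0.075 and 0.075 m and y of cell_d_mid in the frame of tray_floor between -0.095 and 0.095 m and z of cell_d_mid in the frame of tray_floor below 0.038 m and angle between cell_d_mid's own z axis and vertical below 0.15 rad)) and value of joint sled between -0.004 and 0.004 m and z of pin_tip in the frame of seat_hole above 0.004 m); the arm keeps its last pose, push and grip.
It fails at once if the plunger is lifted by more than 4 mm while a pocket is still empty (value of joint plunger above 0.004 m and not (((horizontal distance between cell_a_mid and pocket2 below 0.006 m and z of cell_a_mid in the frame of pocket2 below 0.036 m and angle between cell_a_mid's own z axis and vertical below 0.15 rad) or (horizontal distance between cell_b_mid and pocket2 below 0.006 m and z of cell_b_mid in the frame of pocket2 below 0.036 m and angle between cell_b_mid's own z axis and vertical below 0.15 rad) or (horizontal distance between cell_c_mid and pocket2 below 0.006 m and z of cell_c_mid in the frame of pocket2 below 0.036 m and angle between cell_c_mid's own z axis and vertical below 0.15 rad) or (horizontal distance between cell_d_mid and pocket2 below 0.006 m and z of cell_d_mid in the frame of pocket2 below 0.036 m and angle between cell_d_mid's own z axis and vertical below 0.15 rad)) and ((horizontal distance between cell_a_mid and pocket4 below 0.006 m and z of cell_a_mid in the frame of pocket4 below 0.036 m and angle between cell_a_mid's own z axis and vertical below 0.15 rad) or (horizontal distance between cell_b_mid and pocket4 below 0.006 m and z of cell_b_mid in the frame of pocket4 below 0.036 m and angle between cell_b_mid's own z axis and vertical below 0.15 rad) or (horizontal distance between cell_c_mid and pocket4 below 0.006 m and z of cell_c_mid in the frame of pocket4 below 0.036 m and angle between cell_c_mid's own z axis and vertical below 0.15 rad) or (horizontal distance between cell_d_mid and pocket4 below 0.006 m and z of cell_d_mid in the frame of pocket4 below 0.036 m and angle between cell_d_mid's own z axis and vertical below 0.15 rad)) and (horizontal distance between set1_mid and pocket1 below 0.006 m and z of set1_mid in the frame of pocket1 below 0.036 m and angle between set1_mid's own z axis and vertical below 0.15 rad) and (horizontal distance between set3_mid and pocket3 below 0.006 m and z of set3_mid in the frame of pocket3 below 0.036 m and angle between set3_mid's own z axis and vertical below 0.15 rad))).
It fails at once if a bystander is moved by more than 25 mm or knocked over (distance of any of fat_cell_mid, tape_mid, pliers, marker, screwdriver, tab_dish from where it was at the start of the episode above 0.025 m).
It fails at once if the sled is moved by more than 10 mm (value of joint sled above 0.01 m or value of joint sled below -0.01 m).
It also fails if it takes over 58 s, if anything falls off the work surface, if the arm or the gripper's body presses on something with over 40 N, if the wrist force passes 120 N, or if a joint passes its speed limit or range.

## Working session

There is one attempt and no reset: what is moved stays moved. The work goes in short steps, Python scripts to look and compute and a tool call to move; the robot and the scene stay as the last step left them, time stands still between calls to the robot, and variables do not carry over. Pictures are saved under pics/ and viewed, about 8 in all and at most 12, crops included, and the job is handed in when it is done.

Besides the shell and the picture viewer there is one more tool, called after "Emit:" in YAML: its name, and indented under it one key for each argument. carry_out: Moves the arm, as the interface text tells. Shift numbers are shares of 0.5 m and turn numbers shares of 1.5 rad, none past 1 either way. Its arguments: {"type":"object","properties":{"offset":{"type":"array","items":{"type":"array","items":{"type":"number","minimum":-1,"maximum":1}}},"turn":{"type":"array","items":{"type":"array","items":{"type":"number","minimum":-1,"maximum":1}}},"hand":{"type":"number"},"force":{"type":"number"}},"required":["offset","turn"]}

```bash
mkdir -p pics; cat > h.py <<'E'
from bench import r, imaging, look_for, outline_of
import numpy as np, cv2
from scipy.spatial.transform import Rotation as Ro
def save(f,n): cv2.imwrite('pics/'+n, f['pixels'][:,:,::-1])
def w(f,p): return np.array(f['R']).T@(np.array(p)-np.array(f['t']))
def proj(f,X):
    c=np.array(f['R'])@np.array(X)+np.array(f['t']); s=c[:2]/c[2]; s=s*(1+f['k1']*(s@s))
    return np.array([f['fx']*s[0]+f['cx'],f['fy']*s[1]+f['cy']])
def ray(f,u,v):
    d=np.array([(u-f['cx'])/f['fx'],(v-f['cy'])/f['fy']]); s=d.copy()
    for _ in range(20): s=d/(1+f['k1']*(s@s))
    R=np.array(f['R']); return -R.T@np.array(f['t']), R.T@np.array([s[0],s[1],1])
def atz(f,u,v,z):
    o,d=ray(f,u,v); return o+d*(z-o[2])/d[2]
E
python3 - <<'E'
from h import *
o=r.get_obs(); print({k:np.round(v,4) for k,v in o.items()}, r.nose_length)
for c in ['top','scene']:
    f=imaging.grab_frame(c); save(f,c+'0.png'); print(c,np.round(-np.array(f['R']).T@np.array(f['t']),3))
    for q in ['cell_a_mid','fat_cell_mid','set1_mid','knob','tray_floor','pocket2','seat_hole','sled','plunger']:
        try:
            for d in look_for(q,c): 
                X=w(f,d['xyz']); print(c,q,round(d['score'],2),np.round(X,3),np.round(proj(f,X)))
        except Exception as e: print(q,e)
E
```

```text
{'clock': np.float64(0.0), 'joints': array([ 1.1439,  0.4778,  0.0223,  1.5565, -0.0115,  1.1093, -0.0831]), 'qvel': array([ 0.0004,  0.0004,  0.0008, -0.    ,  0.0009,  0.0005,  0.0007]), 'tau': array([ 1.00000e-04, -5.96466e+01,  1.60800e+00, -2.81203e+01,
        1.25000e-02,  9.20000e-03, -0.00000e+00]), 'tcp_pos': array([ 0.2114, -0.6405,  0.2443]), 'orientation': array([-3.100e+00, -4.983e-01,  7.000e-04]), 'contact_force': array([-0.4802, -0.9327,  0.141 ]), 'moment': array([ 0.0343, -0.0028,  0.0155]), 'grip_width': np.float64(0.0852)} 0.014
top [ 0.346 -0.004  1.584]
top cell_a_mid 0.41 [ 0.529 -0.278  0.066] [374. 207.]
top fat_cell_mid 0.56 [ 0.478 -0.381  0.068] [409. 224.]
top set1_mid 0.71 [0.603 0.076 0.047] [256. 182.]
top set1_mid 0.6 [0.607 0.028 0.111] [272. 177.]
top knob 0.63 [0.517 0.074 0.108] [255. 208.]
top tray_floor 0.89 [ 0.506 -0.315  0.003] [383. 217.]
top tray_floor 0.33 [ 0.383 -0.102  0.011] [314. 256.]
top pocket2 0.62 [0.594 0.073 0.039] [257. 185.]
top pocket2 0.16 [ 0.795 -0.046  0.013] [297. 124.]
top seat_hole 0.78 [0.597 0.073 0.043] [257. 184.
[... 222 characters left out ...]
 236.]
scene cell_a_mid 0.58 [ 0.541 -0.274  0.045] [179. 257.]
scene fat_cell_mid 0.61 [ 0.493 -0.375  0.041] [132. 259.]
scene fat_cell_mid 0.35 [0.638 0.067 0.049] [324. 236.]
scene set1_mid 0.38 [ 0.467 -0.259  0.042] [176. 237.]
scene knob 0.59 [0.529 0.073 0.107] [305. 192.]
scene tray_floor 0.72 [ 0.521 -0.319  0.006] [161. 269.]
scene pocket2 0.81 [0.64  0.061 0.053] [322. 235.]
scene pocket2 0.59 [ 0.52  -0.317  0.002] [162. 270.]
scene pocket2 0.53 [ 0.398 -0.106  0.015] [223. 211.]
scene seat_hole 0.95 [0.638 0.064 0.047] [323. 236.]
scene sled 0.88 [0.634 0.06  0.049] [321. 235.]
scene plunger 0.46 [0.64  0.065 0.044] [323. 237.]
scene plunger 0.41 [0.525 0.073 0.106] [304. 191.]
```

```bash
python3 - <<'E'
import cv2,numpy as np
t=cv2.imread('pics/top0.png');s=cv2.imread('pics/scene0.png')
a=cv2.resize(t[120:300,200:450],(800,576),interpolation=cv2.INTER_CUBIC); cv2.imwrite('pics/topc.png',a)
cv2.imwrite('pics/scenec.png',cv2.resize(s[140:340,90:370],(800,571),interpolation=cv2.INTER_CUBIC))
E
```

```text
(no output)
```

View pics/topc.png

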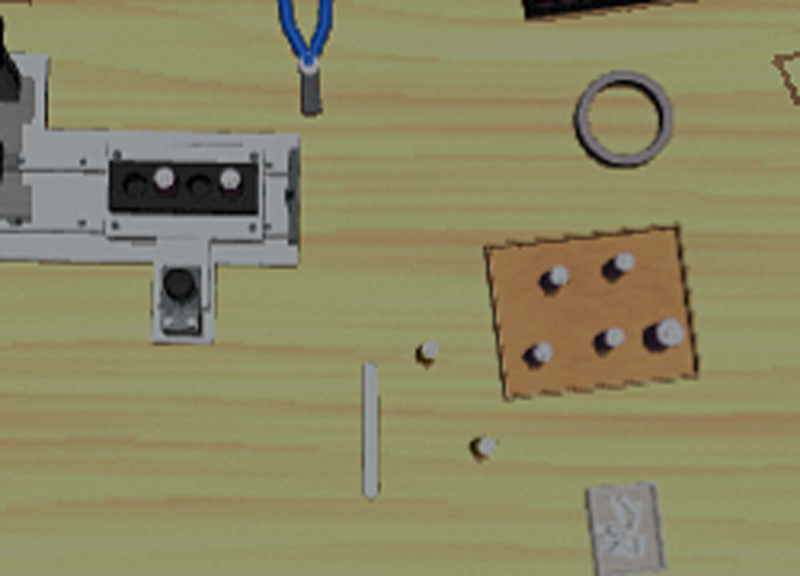

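View pics/scenec.png

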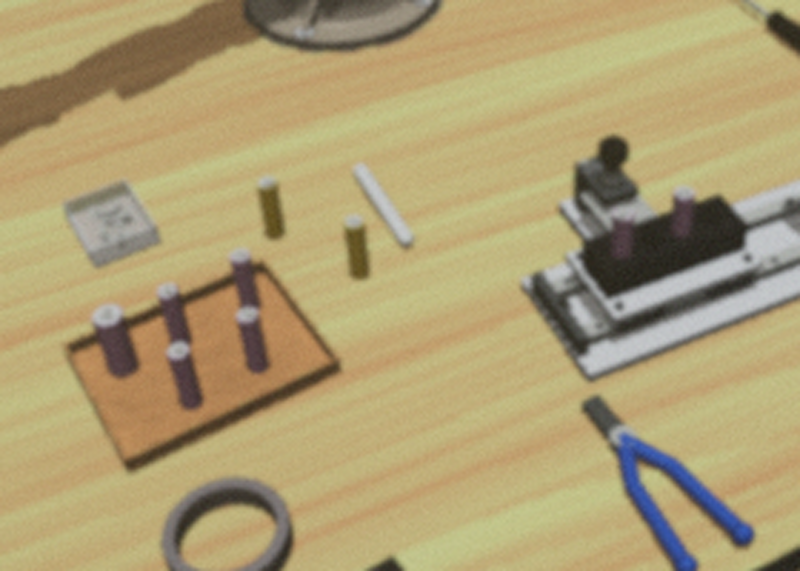

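```bash
python3 - <<'E'
from h import *
f=imaging.grab_frame('top')
P=lambda n,u,v,z: print(n,np.round(atz(f,200+u/3.2,120+v/3.2,z),4))
for n,u,v in [('A',555,277),('B',623,263),('C',540,352),('D',612,338),('fat',668,333)]: P(n,u,v,.068)
for n,u,v,z in [('p4',135,184,.074),('s3',165,178,.115),('p2',200,184,.074),('s1',231,178,.115),('knob',179,282,.107)]: P(n,u,v,z)
for n,u,v in [('t1',487,247),('t2',679,228),('t3',697,376),('t4',507,399)]: P(n,u,v,.02)
for n,u,v in [('n1',109,160),('n2',260,162),('n3',110,212),('n4',257,215)]: P(n,u,v,.074)
g=imaging.grab_frame('wrist'); save(g,'w0.png')
o=r.get_obs(); Rt=Ro.from_rotvec(o['orientation']).as_matrix()
print('tool axes',np.round(Rt,3).tolist()); print('cam in tool',Rt.T@(-np.array(g['R']).T@np.array(g['t'])-o['tcp_pos']), np.round(np.array(g['R'])@Rt,2).tolist(), g['fx'])
E
```

```text
A [ 0.5293 -0.2752  0.068 ]
B [ 0.5431 -0.3388  0.068 ]
C [ 0.4592 -0.2606  0.068 ]
D [ 0.4729 -0.3275  0.068 ]
fat [ 0.4781 -0.3796  0.068 ]
p4 [0.6118 0.1168 0.074 ]
s3 [0.6104 0.0864 0.115 ]
p2 [0.6124 0.0561 0.074 ]
s1 [0.611  0.0264 0.115 ]
knob [0.5163 0.0724 0.107 ]
t1 [ 0.5634 -0.2186  0.02  ]
t2 [ 0.5839 -0.4041  0.02  ]
t3 [ 0.4414 -0.4186  0.02  ]
t4 [ 0.4177 -0.2368  0.02  ]
n1 [0.6343 0.1416 0.074 ]
n2 [6.338e-01 4.000e-04 7.400e-02]
n3 [0.5851 0.1396 0.074 ]
n4 [0.5837 0.0026 0.074 ]
tool axes [[0.95, 0.313, 0.0], [0.313, -0.95, 0.0], [0.0, -0.0, -1.0]]
cam in tool [ 7.62335193e-02 -6.44556414e-05 -1.28729891e-01] [[-0.0, 1.0, -0.0], [-0.96, -0.0, -0.29], [-0.29, 0.0, 0.96]] 319.3791991795778
```

Emit:
carry_out:
  offset:
    - [0.772, -0.53, 0.088]
    - [0.772, -0.53, 0.088]
    - [0.772, -0.53, 0.088]
    - [0.772, -0.53, 0.088]
    - [0.772, -0.53, 0.088]
    - [0.772, -0.53, 0.088]
    - [0.772, -0.53, 0.088]
    - [0.772, -0.53, 0.088]
  turn:
    - [0, 0, -0.908]
    - [0, 0, -0.908]
    - [0, 0, -0.908]
    - [0, 0, -0.908]
    - [0, 0, -0.908]
    - [0, 0, -0.908]
    - [0, 0, -0.908]
    - [0, 0, -0.908]
  hand: 0.45
  force: 40

```text
clock: 1.9
tcp_pos: [0.4537, -0.3225, 0.2081]
orientation: [2.271, 2.169, 0.0]
contact_force: [1.0, -1.1, -0.4]
grip_width: 0.047
```

```bash
cat >> h.py <<'E'
def go(x,y,z,yaw):
    """shares to bring the TCP to x,y,z pointing down with tool y at world angle yaw (deg)"""
    o=r.get_obs(); R=Ro.from_rotvec(o['orientation']); a=np.radians(yaw); Y=np.array([np.cos(a),np.sin(a),0]); Z=np.array([0,0,-1.])
    T=Ro.from_matrix(np.column_stack([np.cross(Y,Z),Y,Z]))
    print('t',round(float(o['clock']),2),'tcp',np.round(o['tcp_pos'],4),'w',round(float(o['grip_width']),4),'F',np.round(o['contact_force'],1),
      'OFF',np.round(R.inv().apply(np.array([x,y,z])-o['tcp_pos'])/.5,4),'TURN',np.round((R.inv()*T).as_rotvec()/1.5,4))
E
python3 -c "
from h import *
go(.495,-.268,.2,6.3)"
```

```text
t 1.9 tcp [ 0.4537 -0.3225  0.2081] w 0.047 F [ 1.  -1.1 -0.4] OFF [0.1128 0.0775 0.0162] TURN [ 0.0004  0.0005 -0.1041]
```

Emit:
carry_out:
  offset:
    - [0.113, 0.0775, 0.016]
    - [0.113, 0.0775, 0.016]
    - [0.113, 0.0775, 0.016]
    - [0.113, 0.0775, 0.016]
  turn:
    - [0, 0, -0.104]
    - [0, 0, -0.104]
    - [0, 0, -0.104]
    - [0, 0, -0.104]

```text
clock: 2.3
tcp_pos: [0.4942, -0.27, 0.1999]
orientation: [2.103, 2.334, -0.001]
contact_force: [0.1, -0.1, -0.5]
grip_width: 0.0469
```

```bash
python3 - <<'E'
from h import *
go(.495,-.268,.2,6.3)
f=imaging.grab_frame('wrist'); save(f,'w1.png')
for q in ['cell_a_mid','fat_cell_mid']:
    for d in outline_of(q,'wrist'):
        m=d['region']; v,u=np.nonzero(m); print(q,round(d['score'],2),u.mean(),v.mean(),m.sum(),u.min(),u.max(),v.min(),v.max())
for n,X in [('A',(.5293,-.2752,.068)),('C',(.4592,-.2606,.068)),('D',(.473,-.3275,.068)),('B',(.543,-.339,.068))]: print(n,proj(f,X))
E
```

```text
t 2.3 tcp [ 0.4942 -0.27    0.1999] w 0.0469 F [ 0.1 -0.1 -0.5] OFF [ 0.0039  0.0021 -0.0003] TURN [-0.0003  0.0003 -0.004 ]
fat_cell_mid 0.59 254.9203539823009 295.583185840708 1130 241 267 269 321
A [315.90970018 212.0215601 ]
C [235.45939414 187.27821534]
D [245.91108811 260.72415383]
B [320.8621196  279.04347429]
```

View pics/w1.png

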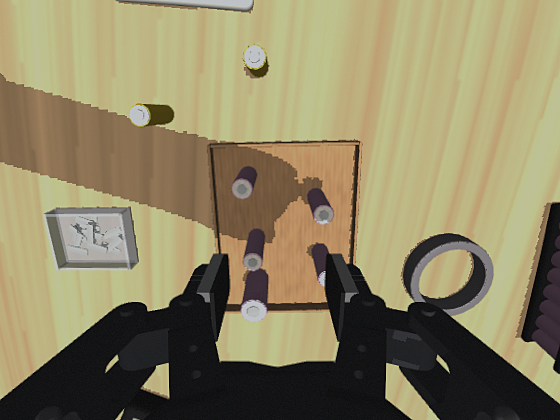

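```bash
cat >> h.py <<'E'
def caps(f,z,seeds,rad=12,thr=None):
    """centre of the grey cap ends near seed pixels -> world at height z"""
    hsv=cv2.cvtColor(f['pixels'],cv2.COLOR_RGB2HSV)
    for u,v in seeds:
        m=np.zeros(hsv.shape[:2],np.uint8); cv2.circle(m,(int(u),int(v)),rad,255,-1)
        g=((hsv[...,1]<60)&(hsv[...,2]>110)).astype(np.uint8)*(m>0)
        g=cv2.morphologyEx(g.astype(np.uint8),cv2.MORPH_OPEN,np.ones((3,3)))
        n,l,s,c=cv2.connectedComponentsWithStats(g)
        if n<2: print('none',u,v); continue
        k=1+np.argmax(s[1:,4]); pts=np.argwhere(l==k)[:,::-1].astype(np.float32)
        (cu,cv_),rr=cv2.minEnclosingCircle(pts)
        print((u,v),'area',s[k,4],'cen',np.round(c[k],1),'mec',round(cu,1),round(cv_,1),round(rr,1),np.round(atz(f,*c[k],z),4),np.round(atz(f,cu,cv_,z),4))
E
python3 - <<'E'
from h import *
f=imaging.grab_frame('wrist'); caps(f,.068,[(323,214),(242,188),(252,261)])
f=imaging.grab_frame('top'); caps(f,.068,[(200+u/3.2,120+v/3.2) for u,v in [(555,277),(540,352),(612,338)]],6)
E
```

```text
(323, 214) area 283 cen [324.5 212.8] mec 324.6 212.7 9.8 [ 0.536  -0.2768  0.068 ] [ 0.536  -0.2767  0.068 ]
(242, 188) area 317 cen [242.5 187.2] mec 242.5 187.0 10.4 [ 0.4643 -0.2613  0.068 ] [ 0.4643 -0.2611  0.068 ]
(252, 261) area 217 cen [253.4 260.4] mec 253.7 260.1 9.2 [ 0.4787 -0.3279  0.068 ] [ 0.479  -0.3276  0.068 ]
none 373.4375 206.5625
none 368.75 230.0
none 391.25 225.625
```

```bash
python3 -c "
from h import *
go(.464,-.261,.12,6.3)"
```

```text
t 2.55 tcp [ 0.4936 -0.2711  0.2   ] w 0.0472 F [ 0.3  0.1 -0.4] OFF [ 0.0261 -0.0568  0.16  ] TURN [-0.0001  0.0004 -0.0057]
```

Emit:
carry_out:
  offset:
    - [0.026, -0.057, 0.04]
    - [0.026, -0.057, 0.1]
    - [0.026, -0.057, 0.16]
    - [0.026, -0.057, 0.16]
    - [0.026, -0.057, 0.16]
  turn:
    - [0, 0, -0.005]
    - [0, 0, -0.005]
    - [0, 0, -0.005]
    - [0, 0, -0.005]
    - [0, 0, -0.005]

```text
clock: 3.05
tcp_pos: [0.4645, -0.2601, 0.1202]
orientation: [-2.095, -2.34, 0.0]
contact_force: [0.4, 0.3, 0.6]
grip_width: 0.0472
```

```bash
python3 - <<'E'
from h import *
f=imaging.grab_frame('wrist'); save(f,'w2.png'); p=proj(f,(.4643,-.2612,.068)); print(p)
caps(f,.068,[p],30); go(.464,-.261,.046,6.3)
E
```

```text
[274.75285268 240.13800011]
(np.float64(274.7528526760807), np.float64(240.13800010975027)) area 540 cen [274.7 240.1] mec 274.6 240.0 13.7 [ 0.4643 -0.2612  0.068 ] [ 0.4642 -0.2611  0.068 ]
t 3.1 tcp [ 0.4654 -0.2603  0.1211] w 0.0474 F [-0.4  0.2 -0.2] OFF [-0.001  -0.0031  0.1501] TURN [0.0009 0.0005 0.0006]
```

View pics/w2.png

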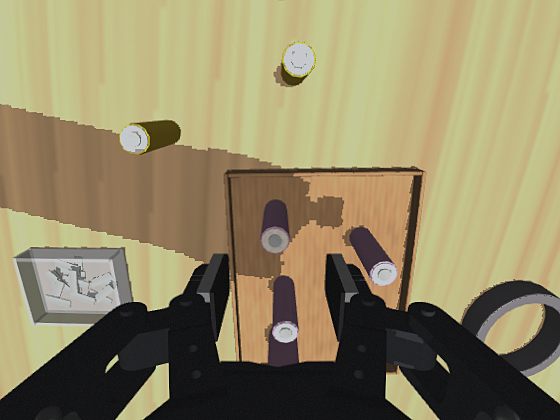

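Emit:
carry_out:
  offset:
    - [-0.001, -0.002, 0.05]
    - [-0.001, -0.002, 0.1]
    - [-0.001, -0.002, 0.149]
    - [-0.001, -0.002, 0.149]
    - [-0.001, -0.002, 0.149]
  turn:
    - [0, 0, 0]
    - [0, 0, 0]
    - [0, 0, 0]
    - [0, 0, 0]
    - [0, 0, 0]

```text
clock: 3.6
tcp_pos: [0.4647, -0.2607, 0.0468]
orientation: [2.093, 2.341, 0.001]
contact_force: [-0.6, 0.6, -0.2]
grip_width: 0.047
```

Emit:
carry_out:
  offset:
    - [0, 0, 0]
    - [0, 0, 0]
    - [0, 0, 0]
    - [0, 0, 0]
    - [0, 0, 0]
  turn:
    - [0, 0, 0]
    - [0, 0, 0]
    - [0, 0, 0]
    - [0, 0, 0]
    - [0, 0, 0]
  hand: 1
  force: 40

```text
clock: 4.1
tcp_pos: [0.4648, -0.2608, 0.0469]
orientation: [2.093, 2.34, 0.001]
contact_force: [-0.8, -0.8, 7.9]
grip_width: 0.0172
```

Emit:
carry_out:
  offset:
    - [0, 0, -0.05]
    - [0, 0, -0.15]
    - [0, 0, -0.25]
    - [0, 0, -0.32]
    - [0, 0, -0.32]
    - [0, 0, -0.32]
  turn:
    - [0, 0, 0]
    - [0, 0, 0]
    - [0, 0, 0]
    - [0, 0, 0]
    - [0, 0, 0]
    - [0, 0, 0]

```text
clock: 4.7
tcp_pos: [0.4639, -0.2605, 0.2064]
orientation: [2.093, 2.34, 0.0]
contact_force: [-0.8, 0.3, -1.7]
grip_width: 0.0171
```

```bash
python3 - <<'E'
from h import *
go(.555,.056,.2,0)
E
```

```text
t 4.7 tcp [ 0.4639 -0.2605  0.2064] w 0.0171 F [-0.8  0.3 -1.7] OFF [0.609  0.2514 0.0122] TURN [0.0011 0.001  0.0742]
```

```bash
python3 - <<'E'
from h import *
go(.612,.02,.25,0)
E
```

```text
t 4.7 tcp [ 0.4639 -0.2605  0.2064] w 0.0171 F [-0.8  0.3 -1.7] OFF [ 0.5246  0.3568 -0.0875] TURN [0.0011 0.001  0.0742]
```

Emit:
carry_out:
  offset:
    - [0.52, 0.357, -0.088]
    - [0.52, 0.357, -0.088]
    - [0.52, 0.357, -0.088]
    - [0.52, 0.357, -0.088]
    - [0.52, 0.357, -0.088]
    - [0.52, 0.357, -0.088]
    - [0.52, 0.357, -0.088]
    - [0.52, 0.357, -0.088]
  turn:
    - [0, 0, 0.074]
    - [0, 0, 0.074]
    - [0, 0, 0.074]
    - [0, 0, 0.074]
    - [0, 0, 0.074]
    - [0, 0, 0.074]
    - [0, 0, 0.074]
    - [0, 0, 0.074]

```text
clock: 5.5
tcp_pos: [0.6122, 0.0222, 0.248]
orientation: [-2.212, -2.227, -0.0]
contact_force: [0.3, -0.5, -0.5]
grip_width: 0.0169
```

```bash
python3 - <<'E'
from h import *
go(.612,.02,.25,0)
f=imaging.grab_frame('wrist'); save(f,'w3.png')
for n,X in [('p4',(.612,.117,.074)),('s3',(.611,.086,.115)),('p2',(.612,.056,.074)),('s1',(.611,.026,.115)),('kn',(.516,.072,.107))]: print(n,proj(f,X))
E
```

```text
t 5.5 tcp [0.6122 0.0222 0.248 ] w 0.0169 F [ 0.3 -0.5 -0.5] OFF [-0.0043 -0.0005 -0.0041] TURN [-0.0012 -0.0014  0.0043]
p4 [276.552966    87.87000684]
s3 [274.92790484 125.34899923]
p2 [276.15308232 155.93740758]
s1 [274.59113705 197.95185273]
kn [161.66830328 141.84449999]
```

View pics/w3.png

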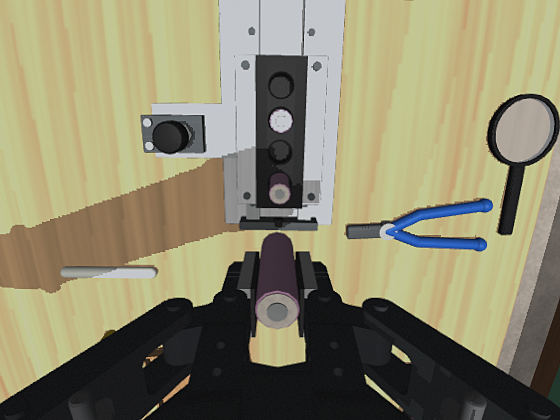

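```bash
python3 - <<'E'
from h import *
f=imaging.grab_frame('wrist')
caps(f,.115,[(280,121),(280,194)],16)
caps(f,r.get_obs()['tcp_pos'][2]+.0212,[(277,308)],30)
o=r.get_obs(); print(o['tcp_pos'],o['orientation'])
g=cv2.cvtColor(f['pixels'],cv2.COLOR_RGB2GRAY)
# dark pocket mouths
for u,v in [(281,86),(281,151)]:
    c=g[v-16:v+17,u-18:u+19]; c=cv2.resize(c,None,fx=1,fy=1); m=(c<np.percentile(c,45)).astype(np.uint8)
    print(np.percentile(c,[5,25,50,75,95]))
f2=imaging.grab_frame('wrist')
big=cv2.resize(f['pixels'][50:350,190:370,::-1],None,fx=2,fy=2,interpolation=cv2.INTER_CUBIC)
x,y,z=o['tcp_pos']
cv2.imwrite('pics/w3c.png',big)
E
```

```text
(280, 121) area 410 cen [281.4 116.5] mec 281.3 116.4 11.7 [0.6155 0.0895 0.115 ] [0.6153 0.0896 0.115 ]
(280, 194) area 313 cen [280.4 189.9] mec 280.3 189.9 10.1 [0.615  0.0298 0.115 ] [0.6149 0.0298 0.115 ]
(277, 308) area 1082 cen [276.8 311.2] mec 276.9 310.5 20.6 [0.6125 0.0188 0.2688] [0.6125 0.0192 0.2688]
[0.61119766 0.01700359 0.247582  ] [-2.21981951 -2.22082767  0.00466432]
[18. 52. 57. 60. 62.]
[18. 29. 49. 55. 58.]
```

View pics/w3c.png

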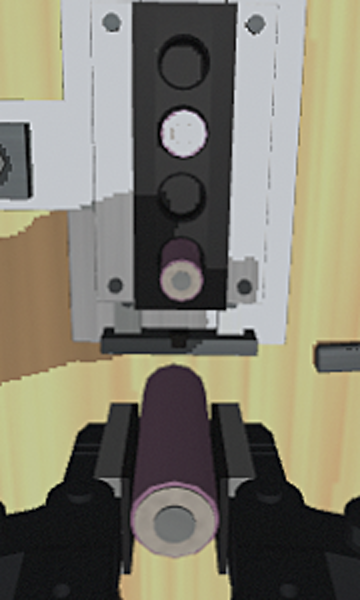

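```bash
python3 - <<'E'
from h import *
imaging.grab_frame('wrist')
for i in range(2):
    f=imaging.grab_frame('wrist'); o=r.get_obs(); print(o['tcp_pos'],o['orientation'])
    caps(f,.115,[(281,116),(280,190)],16)
    caps(f,o['tcp_pos'][2]+.0212,[(277,311)],30)
x,y,z=o['tcp_pos']; x+=.0013; y+=.002; z+=.0212
print('pred bottom',proj(f,(x,y+.0087,z-.065)),proj(f,(x,y+.0092,z-.064)))
hs=cv2.cvtColor(f['pixels'],cv2.COLOR_RGB2GRAY); print(hs[222:246,277])
save(f,'w4.png')
E
```

```text
[0.6113542  0.01557862 0.24845962] [-2.22380317 -2.21845488  0.00340881]
(281, 116) area 412 cen [281.3 111.5] mec 281.2 111.5 11.7 [0.6155 0.0895 0.115 ] [0.6154 0.0896 0.115 ]
(280, 190) area 319 cen [280.6 185.3] mec 280.6 184.7 10.5 [0.615  0.0299 0.115 ] [0.615  0.0304 0.115 ]
(277, 311) area 1066 cen [276.6 311.2] mec 276.9 310.6 20.7 [0.6121 0.0156 0.2697] [0.6122 0.0159 0.2697]
[0.61153849 0.01574763 0.24876429] [-2.22393156 -2.21876064  0.00256716]
(281, 116) area 407 cen [281.2 111.6] mec 281.0 111.5 11.7 [0.6156 0.0895 0.115 ] [0.6155 0.0896 0.115 ]
(280, 190) area 323 cen [280.5 185.1] mec 280.3 184.7 10.4 [0.6151 0.03   0.115 ] [0.615  0.0303 0.115 ]
(277, 311) area 1070 cen [276.7 311.3] mec 276.9 310.6 20.7 [0.6122 0.0156 0.27  ] [0.6123 0.0159 0.27  ]
pred bottom [277.90882024 226.91163352] [277.91019627 226.71035686]
[ 49  67 174 194 187 186 186 187 193 162  85  40  50  51  51  50  51  51
  52  50  51  51  50  51]
```

```bash
python3 - <<'E'
from h import *
go(.6146,.0598,.132,0)
E
```

```text
t 5.8 tcp [0.6115 0.0157 0.2488] w 0.0171 F [0.  0.8 0. ] OFF [0.0884 0.0062 0.2334] TURN [-0.0008  0.0007 -0.0016]
```

Emit:
carry_out:
  offset:
    - [0.06, 0.006, 0.04]
    - [0.088, 0.006, 0.1]
    - [0.088, 0.006, 0.17]
    - [0.088, 0.006, 0.233]
    - [0.088, 0.006, 0.233]
    - [0.088, 0.006, 0.233]
    - [0.088, 0.006, 0.233]
  turn:
    - [0, 0, 0]
    - [0, 0, 0]
    - [0, 0, 0]
    - [0, 0, 0]
    - [0, 0, 0]
    - [0, 0, 0]
    - [0, 0, 0]

```text
clock: 6.5
tcp_pos: [0.6165, 0.0617, 0.135]
orientation: [2.221, 2.219, 0.004]
contact_force: [0.3, 1.0, -0.4]
grip_width: 0.017
```

```bash
python3 - <<'E'
from h import *
imaging.grab_frame('wrist'); f=imaging.grab_frame('wrist'); save(f,'w5.png')
p=proj(f,(.6155,.0895,.115)); q=proj(f,(.615,.03,.115)); print(p,q)
caps(f,.115,[p],25); o=r.get_obs()
caps(f,o['tcp_pos'][2]+.0212,[(277,311)],30); go(.6146,.0598,.096,0)
E
```

```text
[272.67035411 211.75966088] [272.24297441 315.13726109]
(np.float64(272.67035410538875), np.float64(211.75966088050478)) area 891 cen [272.7 211. ] mec 273.2 211.0 17.7 [0.6155 0.0899 0.115 ] [0.6158 0.0899 0.115 ]
(277, 311) area 1124 cen [276.6 311.2] mec 276.7 310.5 20.8 [0.6173 0.0615 0.1562] [0.6173 0.0619 0.1562]
t 6.6 tcp [0.6164 0.0619 0.135 ] w 0.0173 F [ 1.2  0.8 -0.7] OFF [-0.0042 -0.0039  0.0779] TURN [ 0.0022 -0.0002 -0.0001]
```

View pics/w5.png

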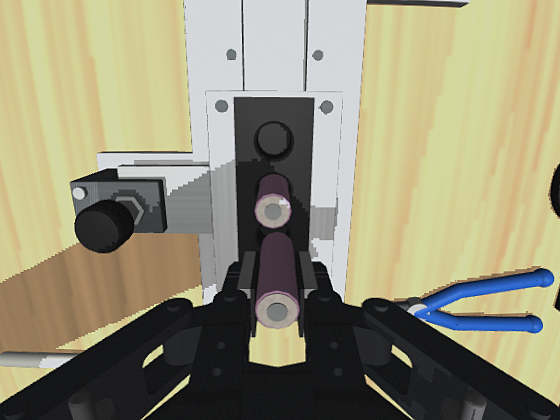

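Emit:
carry_out:
  offset:
    - [-0.004, -0.004, 0]
    - [-0.004, -0.004, 0]
    - [-0.004, -0.004, 0.01]
    - [-0.004, -0.004, 0.018]
  turn:
    - [0, 0, 0]
    - [0, 0, 0]
    - [0, 0, 0]
    - [0, 0, 0]

```text
clock: 7.0
tcp_pos: [0.6131, 0.0599, 0.1236]
orientation: [2.221, 2.222, 0.0]
contact_force: [-0.3, -0.0, -0.8]
grip_width: 0.0175
```

Emit:
carry_out:
  offset:
    - [0, 0, 0.008]
    - [0, 0, 0.016]
    - [0, 0, 0.024]
    - [0, 0, 0.032]
    - [0, 0, 0.04]
  turn:
    - [0, 0, 0]
    - [0, 0, 0]
    - [0, 0, 0]
    - [0, 0, 0]
    - [0, 0, 0]

```text
clock: 7.5
tcp_pos: [0.6131, 0.06, 0.1035]
orientation: [-2.221, -2.222, 0.0]
contact_force: [0.4, 0.2, -0.4]
grip_width: 0.0172
```

Emit:
carry_out:
  offset:
    - [0, 0.002, 0.006]
    - [0, 0.002, 0.012]
    - [0, 0.002, 0.018]
    - [0, 0.002, 0.019]
  turn:
    - [0, 0, 0]
    - [0, 0, 0]
    - [0, 0, 0]
    - [0, 0, 0]

```text
clock: 7.9
tcp_pos: [0.614, 0.0599, 0.094]
orientation: [-2.221, -2.222, 0.001]
contact_force: [0.9, -0.1, -0.9]
grip_width: 0.0173
```

```bash
python3 - <<'E'
from h import *
f=imaging.grab_frame('wrist'); o=r.get_obs()
caps(f,o['tcp_pos'][2]+.0212,[(277,311)],30); go(.6146,.0598,.094,0)
E
```

```text
(277, 311) area 1137 cen [276.6 311. ] mec 276.7 310.5 20.8 [0.6148 0.0599 0.1154] [0.6148 0.0602 0.1154]
t 7.95 tcp [0.614  0.0599 0.0942] w 0.0175 F [-0.7  0.1 -1. ] OFF [-0.0002  0.0011  0.0003] TURN [-0.0002  0.      0.0003]
```

Emit:
carry_out:
  offset:
    - [0, 0, 0]
    - [0, 0, 0]
    - [0, 0, 0]
    - [0, 0, 0]
  turn:
    - [0, 0, 0]
    - [0, 0, 0]
    - [0, 0, 0]
    - [0, 0, 0]
  hand: 0.45

```text
clock: 8.35
tcp_pos: [0.6143, 0.0599, 0.0945]
orientation: [2.221, 2.222, 0.0]
contact_force: [0.7, 0.3, -0.7]
grip_width: 0.0468
```

Emit:
carry_out:
  offset:
    - [0, 0, -0.05]
    - [0, 0, -0.12]
    - [0, 0, -0.2]
    - [0, 0, -0.24]
    - [0, 0, -0.24]
    - [0, 0, -0.24]
  turn:
    - [0, 0, 0]
    - [0, 0, 0]
    - [0, 0, 0]
    - [0, 0, 0]
    - [0, 0, 0]
    - [0, 0, 0]

```text
clock: 8.95
tcp_pos: [0.6141, 0.0598, 0.2144]
orientation: [2.221, 2.221, 0.0]
contact_force: [-0.5, -0.3, 0.1]
grip_width: 0.0473
```

```bash
python3 - <<'E'
from h import *
f=imaging.grab_frame('wrist'); save(f,'w6.png')
for X in [(.615,.03,.115),(.6153,.06,.115),(.6155,.0895,.115)]: caps(f,.115,[proj(f,X)],14)
go(.535,-.276,.2,6.3)
E
```

```text
(np.float64(276.76961070133024), np.float64(250.59793919589015)) area 330 cen [276.6 250.6] mec 276.7 250.4 10.8 [0.6149 0.03   0.115 ] [0.615  0.0302 0.115 ]
(np.float64(277.17774024116324), np.float64(214.11269210743887)) area 375 cen [276.5 214.4] mec 276.5 214.5 11.1 [0.6148 0.0597 0.115 ] [0.6148 0.0597 0.115 ]
(np.float64(277.4783416176139), np.float64(175.4855024127341)) area 441 cen [277.6 174.8] mec 277.6 174.9 12.1 [0.6156 0.09   0.115 ] [0.6156 0.09   0.115 ]
t 9.0 tcp [0.6135 0.0597 0.2135] w 0.0471 F [-0.3  0.1 -0.9] OFF [-0.6713 -0.1573  0.0274] TURN [-0.0009  0.0002 -0.073 ]
```

Emit:
carry_out:
  offset:
    - [-0.671, -0.157, 0.027]
    - [-0.671, -0.157, 0.027]
    - [-0.671, -0.157, 0.027]
    - [-0.671, -0.157, 0.027]
    - [-0.671, -0.157, 0.027]
    - [-0.671, -0.157, 0.027]
    - [-0.671, -0.157, 0.027]
    - [-0.671, -0.157, 0.027]
  turn:
    - [0, 0, -0.073]
    - [0, 0, -0.073]
    - [0, 0, -0.073]
    - [0, 0, -0.073]
    - [0, 0, -0.073]
    - [0, 0, -0.073]
    - [0, 0, -0.073]
    - [0, 0, -0.073]

```text
clock: 9.8
tcp_pos: [0.5314, -0.2841, 0.1983]
orientation: [-2.108, -2.326, 0.008]
contact_force: [-0.5, -0.4, -0.6]
grip_width: 0.0472
```

```bash
python3 - <<'E'
from h import *
imaging.grab_frame('wrist');f=imaging.grab_frame('wrist')
caps(f,.068,[proj(f,(.536,-.277,.068))],20)
go(.536,-.277,.12,6.3)
E
```

```text
(np.float64(280.07966054497376), np.float64(200.0142947225035)) area 312 cen [280.3 199.9] mec 280.3 199.9 10.2 [ 0.5362 -0.2769  0.068 ] [ 0.5361 -0.2769  0.068 ]
t 9.9 tcp [ 0.5344 -0.2765  0.1991] w 0.0469 F [1.  0.3 0.7] OFF [-0.0015  0.0035  0.1581] TURN [-0.0017 -0.0011 -0.002 ]
```

Emit:
carry_out:
  offset:
    - [-0.0015, 0.0035, 0.05]
    - [-0.0015, 0.0035, 0.11]
    - [-0.0015, 0.0035, 0.158]
    - [-0.0015, 0.0035, 0.158]
    - [-0.0015, 0.0035, 0.158]
  turn:
    - [0, 0, 0]
    - [0, 0, 0]
    - [0, 0, 0]
    - [0, 0, 0]
    - [0, 0, 0]

```text
clock: 10.4
tcp_pos: [0.538, -0.2743, 0.1217]
orientation: [-2.092, -2.342, -0.001]
contact_force: [0.2, -0.4, -0.1]
grip_width: 0.0467
```

```bash
python3 - <<'E'
from h import *
f=imaging.grab_frame('wrist')
caps(f,.068,[proj(f,(.536,-.277,.068))],30)
go(.536,-.277,.0465,6.3)
E
```

```text
(np.float64(271.56434194638405), np.float64(241.34975185514304)) area 534 cen [271.9 241. ] mec 272.0 241.0 13.4 [ 0.5362 -0.2768  0.068 ] [ 0.5362 -0.2768  0.068 ]
t 10.45 tcp [ 0.5387 -0.2749  0.1227] w 0.047 F [ 0.2 -0.6  0.6] OFF [-0.0035 -0.0059  0.1524] TURN [ 0.0007 -0.0001  0.0012]
```

Emit:
carry_out:
  offset:
    - [-0.0035, -0.005, 0.04]
    - [-0.0035, -0.005, 0.1]
    - [-0.0035, -0.005, 0.152]
    - [-0.0035, -0.005, 0.152]
    - [-0.0035, -0.005, 0.152]
  turn:
    - [0, 0, 0]
    - [0, 0, 0]
    - [0, 0, 0]
    - [0, 0, 0]
    - [0, 0, 0]

```text
clock: 10.95
tcp_pos: [0.5363, -0.278, 0.0473]
orientation: [2.095, 2.34, 0.001]
contact_force: [0.6, -0.7, 0.7]
grip_width: 0.0475
```

Emit:
carry_out:
  offset:
    - [0, 0, 0]
    - [0, 0, 0]
    - [0, 0, 0]
    - [0, 0, 0]
    - [0, 0, 0]
  turn:
    - [0, 0, 0]
    - [0, 0, 0]
    - [0, 0, 0]
    - [0, 0, 0]
    - [0, 0, 0]
  hand: 1
  force: 40

```text
clock: 11.45
tcp_pos: [0.5366, -0.2786, 0.0477]
orientation: [2.094, 2.338, 0.001]
contact_force: [-1.1, 0.8, 8.0]
grip_width: 0.0174
```

Emit:
carry_out:
  offset:
    - [0, 0, -0.05]
    - [0, 0, -0.15]
    - [0, 0, -0.25]
    - [0, 0, -0.34]
    - [0, 0, -0.34]
    - [0, 0, -0.34]
  turn:
    - [0, 0, 0]
    - [0, 0, 0]
    - [0, 0, 0]
    - [0, 0, 0]
    - [0, 0, 0]
    - [0, 0, 0]

```text
clock: 12.05
tcp_pos: [0.5358, -0.2785, 0.2174]
orientation: [2.094, 2.338, 0.001]
contact_force: [0.3, -0.6, -1.1]
grip_width: 0.0174
```

```bash
python3 - <<'E'
from h import *
f=imaging.grab_frame('wrist'); o=r.get_obs(); print(o['tcp_pos'])
caps(f,o['tcp_pos'][2]+.0212,[(277,311)],30)
go(.614,.08,.215,0)
E
```

```text
[ 0.53476802 -0.27819065  0.21568866]
(277, 311) area 1040 cen [277.3 305.2] mec 277.0 305.0 20.6 [ 0.5367 -0.277   0.2369] [ 0.5366 -0.2769  0.2369]
t 12.1 tcp [ 0.5348 -0.2782  0.2157] w 0.0173 F [ 0.1  1.3 -1. ] OFF [0.6947 0.236  0.0011] TURN [-0.0003  0.0002  0.0732]
```

Emit:
carry_out:
  offset:
    - [0.69, 0.236, 0]
    - [0.69, 0.236, 0]
    - [0.69, 0.236, 0]
    - [0.69, 0.236, 0]
    - [0.69, 0.236, 0]
    - [0.69, 0.236, 0]
    - [0.69, 0.236, 0]
    - [0.69, 0.236, 0]
  turn:
    - [0, 0, 0.073]
    - [0, 0, 0.073]
    - [0, 0, 0.073]
    - [0, 0, 0.073]
    - [0, 0, 0.073]
    - [0, 0, 0.073]
    - [0, 0, 0.073]
    - [0, 0, 0.073]

```text
clock: 12.9
tcp_pos: [0.6135, 0.0853, 0.2141]
orientation: [-2.208, -2.228, -0.001]
contact_force: [-0.3, -0.3, -0.8]
grip_width: 0.0172
```

Emit:
carry_out:
  offset:
    - [0, 0, 0]
    - [0, 0, 0]
  turn:
    - [0, 0, 0]
    - [0, 0, 0]

```text
clock: 13.1
tcp_pos: [0.6139, 0.0762, 0.2142]
orientation: [-2.221, -2.221, 0.005]
contact_force: [0.9, -0.8, -0.2]
grip_width: 0.0175
```

```bash
python3 - <<'E'
from h import *
f=imaging.grab_frame('wrist'); o=r.get_obs()
caps(f,o['tcp_pos'][2]+.0217,[(277,305)],30)
go(.6145,.1182,.132,0)
E
```

```text
(277, 305) area 1092 cen [277.  305.4] mec 277.0 305.0 20.6 [0.615  0.0793 0.2362] [0.615  0.0795 0.2362]
t 13.15 tcp [0.6142 0.0752 0.2145] w 0.0172 F [ 0.1 -0.4 -0.6] OFF [0.0863 0.0009 0.1649] TURN [-0.0016  0.0012 -0.0012]
```

Emit:
carry_out:
  offset:
    - [0.045, 0.001, 0.03]
    - [0.086, 0.001, 0.09]
    - [0.086, 0.001, 0.164]
    - [0.086, 0.001, 0.164]
    - [0.086, 0.001, 0.164]
    - [0.086, 0.001, 0.164]
    - [0.086, 0.001, 0.164]
  turn:
    - [0, 0, 0]
    - [0, 0, 0]
    - [0, 0, 0]
    - [0, 0, 0]
    - [0, 0, 0]
    - [0, 0, 0]
    - [0, 0, 0]

```text
clock: 13.85
tcp_pos: [0.6166, 0.12, 0.1359]
orientation: [2.221, 2.219, 0.004]
contact_force: [0.7, 0.3, -0.7]
grip_width: 0.0175
```

```bash
python3 - <<'E'
from h import *
imaging.grab_frame('wrist'); f=imaging.grab_frame('wrist'); o=r.get_obs(); save(f,'w7.png')
caps(f,o['tcp_pos'][2]+.0217,[(277,305)],30)
go(.6145,.1182,.0945,0)
E
```

```text
(277, 305) area 1160 cen [276.5 306.2] mec 276.9 305.9 20.7 [0.6171 0.1225 0.1571] [0.6172 0.1226 0.1571]
t 13.95 tcp [0.6161 0.1204 0.1354] w 0.0173 F [ 0.4  0.2 -0.3] OFF [-0.0044 -0.0035  0.0818] TURN [ 0.0016 -0.0001 -0.0003]
```

View pics/w7.png

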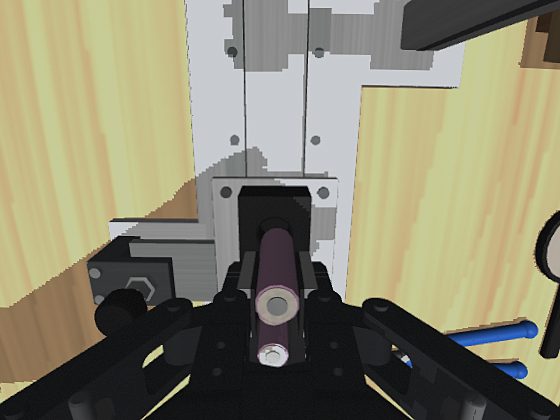

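Emit:
carry_out:
  offset:
    - [-0.0055, -0.002, 0]
    - [-0.0055, -0.002, 0]
    - [-0.0055, -0.002, 0.01]
    - [-0.0055, -0.002, 0.018]
  turn:
    - [0, 0, 0]
    - [0, 0, 0]
    - [0, 0, 0]
    - [0, 0, 0]

```text
clock: 14.35
tcp_pos: [0.6142, 0.1179, 0.1245]
orientation: [-2.221, -2.222, 0.0]
contact_force: [-0.1, 0.1, -0.9]
grip_width: 0.0173
```

```bash
python3 - <<'E'
from h import *
f=imaging.grab_frame('wrist'); o=r.get_obs()
caps(f,o['tcp_pos'][2]+.0217,[(277,305)],30)
go(.6145,.1182,.0945,0)
E
```

```text
(277, 305) area 1467 cen [277.1 310.5] mec 277.3 310.8 23.5 [0.6152 0.1178 0.1453] [0.6152 0.1177 0.1453]
t 14.4 tcp [0.6136 0.1178 0.1236] w 0.0173 F [ 0.  -0.1 -1.5] OFF [0.0008 0.0018 0.0582] TURN [-0.001   0.0002  0.0004]
```

Emit:
carry_out:
  offset:
    - [0.001, 0.001, 0.01]
    - [0.001, 0.001, 0.02]
    - [0.001, 0.001, 0.03]
    - [0.001, 0.001, 0.04]
  turn:
    - [0, 0, 0]
    - [0, 0, 0]
    - [0, 0, 0]
    - [0, 0, 0]

```text
clock: 14.8
tcp_pos: [0.6146, 0.1185, 0.1043]
orientation: [-2.221, -2.222, 0.0]
contact_force: [0.2, -0.2, -0.6]
grip_width: 0.017
```

Emit:
carry_out:
  offset:
    - [0, 0, 0.008]
    - [0, 0, 0.015]
    - [0, 0, 0.019]
    - [0, 0, 0.019]
  turn:
    - [0, 0, 0]
    - [0, 0, 0]
    - [0, 0, 0]
    - [0, 0, 0]

```text
clock: 15.2
tcp_pos: [0.6147, 0.1184, 0.0951]
orientation: [-2.221, -2.222, 0.0]
contact_force: [0.5, -0.2, -0.7]
grip_width: 0.0173
```

Home; release and rise, then view the row.

Emit:
carry_out:
  offset:
    - [0, 0, 0]
    - [0, 0, 0]
    - [0, 0, 0]
    - [0, 0, 0]
  turn:
    - [0, 0, 0]
    - [0, 0, 0]
    - [0, 0, 0]
    - [0, 0, 0]
  hand: 0.45

```text
clock: 15.6
tcp_pos: [0.6149, 0.1185, 0.0956]
orientation: [2.221, 2.222, 0.0]
contact_force: [0.1, 0.6, -0.1]
grip_width: 0.0471
```

Emit:
carry_out:
  offset:
    - [0, 0, -0.05]
    - [0, 0, -0.12]
    - [-0.1, -0.1, -0.2]
    - [-0.13, -0.1, -0.22]
    - [-0.13, -0.1, -0.22]
    - [-0.13, -0.1, -0.22]
    - [-0.13, -0.1, -0.22]
    - [-0.13, -0.1, -0.22]
  turn:
    - [0, 0, 0]
    - [0, 0, 0]
    - [0, 0, 0]
    - [0, 0, 0]
    - [0, 0, 0]
    - [0, 0, 0]
    - [0, 0, 0]
    - [0, 0, 0]

```text
clock: 16.4
tcp_pos: [0.5647, 0.0547, 0.2046]
orientation: [-2.218, -2.223, 0.0]
contact_force: [0.1, 0.0, 0.1]
grip_width: 0.047
```

```bash
python3 - <<'E'
from h import *
imaging.grab_frame('wrist'); f=imaging.grab_frame('wrist'); save(f,'w8.png')
for y in (.03,.06,.09,.12): caps(f,.115,[proj(f,(.6153,y,.115))],14)
for q in ['knob']:
    for d in look_for(q,'wrist'): print(d['score'],w(f,d['xyz']))
    for d in outline_of(q,'wrist'):
        v,u=np.nonzero(d['region']); print(d['score'],u.mean(),v.mean(),u.min(),u.max(),v.min(),v.max())
print(proj(f,(.52,.075,.107)))
go(.52,.075,.2,0)
E
```

```text
(np.float64(343.36264771840456), np.float64(250.00735601984098)) area 349 cen [343.7 249.4] mec 343.1 251.3 12.5 [0.6155 0.0305 0.115 ] [0.6152 0.0289 0.115 ]
(np.float64(346.06865047828643), np.float64(211.83981016741848)) area 431 cen [345.4 211.7] mec 345.4 211.8 12.1 [0.6148 0.0601 0.115 ] [0.6148 0.06   0.115 ]
(np.float64(348.87360296759067), np.float64(170.61316618751994)) area 509 cen [348.8 170.5] mec 348.5 170.5 13.2 [0.6152 0.09   0.115 ] [0.615  0.0901 0.115 ]
(np.float64(351.75729571740476), np.float64(126.19153879437629)) area 535 cen [351.8 125.9] mec 351.2 125.8 13.7 [0.6153 0.1202 0.115 ] [0.6149 0.1202 0.115 ]
0.59 [0.52247063 0.07854967 0.10640406]
0.93 217.18608549874267 184.95892707460183 198 236 165 205
0.43 317.7162488269205 164.0016087947446 211 387 86 256
[214.59976349 188.5978957 ]
t 16.6 tcp [0.5647 0.0542 0.2048] w 0.0471 F [-0.2  0.5  0.6] OFF [ 0.0418 -0.0894  0.0097] TURN [-0.0006 -0.0002  0.0011]
```

View pics/w8.png

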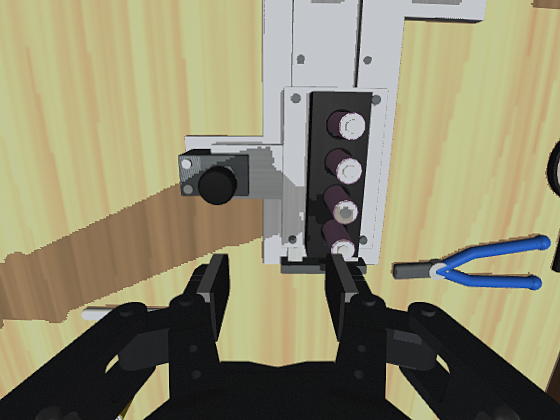

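Emit:
carry_out:
  offset:
    - [0.041, -0.089, 0]
    - [0.041, -0.089, 0.04]
    - [0.041, -0.089, 0.09]
    - [0.041, -0.089, 0.11]
    - [0.041, -0.089, 0.11]
    - [0.041, -0.089, 0.11]
    - [0.041, -0.089, 0.11]
  turn:
    - [0, 0, 0]
    - [0, 0, 0]
    - [0, 0, 0]
    - [0, 0, 0]
    - [0, 0, 0]
    - [0, 0, 0]
    - [0, 0, 0]

```text
clock: 17.3
tcp_pos: [0.5211, 0.0742, 0.1513]
orientation: [2.22, 2.221, 0.002]
contact_force: [0.1, -0.3, 1.0]
grip_width: 0.047
```

```bash
python3 - <<'E'
from h import *
imaging.grab_frame('wrist'); f=imaging.grab_frame('wrist'); save(f,'w9.png')
for d in outline_of('knob','wrist')[:1]:
    v,u=np.nonzero(d['region']); print(d['score'],u.mean(),v.mean(),atz(f,u.mean(),v.mean(),.1))
go(.52,.0755,.093,0)
E
```

```text
0.72 273.55705786911847 235.38615467820443 [0.52010584 0.0766494  0.1       ]
t 17.45 tcp [0.5208 0.074  0.1511] w 0.0471 F [-0.2 -0.1  0.5] OFF [ 0.003  -0.0018  0.1162] TURN [ 0.0009 -0.0001  0.0002]
```

View pics/w9.png

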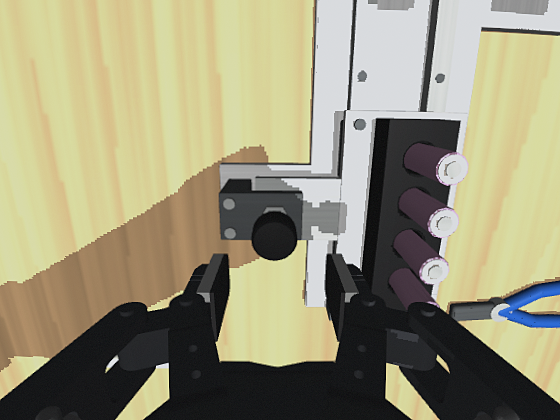

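Emit:
carry_out:
  offset:
    - [0.004, -0.001, 0.03]
    - [0.004, -0.001, 0.06]
    - [0.004, -0.001, 0.09]
    - [0.004, -0.001, 0.116]
    - [0.004, -0.001, 0.116]
    - [0.004, -0.001, 0.116]
  turn:
    - [0, 0, 0]
    - [0, 0, 0]
    - [0, 0, 0]
    - [0, 0, 0]
    - [0, 0, 0]
    - [0, 0, 0]

```text
clock: 18.05
tcp_pos: [0.5195, 0.0761, 0.0918]
orientation: [-2.22, -2.222, 0.001]
contact_force: [0.4, -1.8, 1.1]
grip_width: 0.0474
```

Emit:
carry_out:
  offset:
    - [0, 0, 0]
    - [0, 0, 0]
    - [0, 0, 0]
    - [0, 0, 0]
    - [0, 0, 0]
  turn:
    - [0, 0, 0]
    - [0, 0, 0]
    - [0, 0, 0]
    - [0, 0, 0]
    - [0, 0, 0]
  hand: 1
  force: 90

```text
clock: 18.55
tcp_pos: [0.5194, 0.0761, 0.0933]
orientation: [2.221, 2.222, -0.001]
contact_force: [-3.8, -0.7, 5.5]
grip_width: 0.025
```

Emit:
carry_out:
  offset:
    - [0, 0, -0.005]
    - [0, 0, -0.01]
    - [0, 0, -0.015]
    - [0, 0, -0.02]
    - [0, 0, -0.024]
    - [0, 0, -0.024]
  turn:
    - [0, 0, 0]
    - [0, 0, 0]
    - [0, 0, 0]
    - [0, 0, 0]
    - [0, 0, 0]
    - [0, 0, 0]

```text
clock: 19.15
tcp_pos: [0.5194, 0.076, 0.1042]
orientation: [-2.22, -2.222, 0.001]
contact_force: [1.1, 2.3, -13.3]
grip_width: 0.0248
```

Spring force ~13 N, following. Continue by small steps to the stop.

Emit:
carry_out:
  offset:
    - [0, 0, -0.003]
    - [0, 0, -0.006]
    - [0, 0, -0.006]
  turn:
    - [0, 0, 0]
    - [0, 0, 0]
    - [0, 0, 0]

```text
clock: 19.45
tcp_pos: [0.5194, 0.076, 0.1072]
orientation: [-2.22, -2.222, 0.001]
contact_force: [0.0, 3.7, -13.9]
grip_width: 0.0253
```

Emit:
carry_out:
  offset:
    - [0, 0, -0.003]
    - [0, 0, -0.003]
  turn:
    - [0, 0, 0]
    - [0, 0, 0]

```text
clock: 19.65
tcp_pos: [0.5193, 0.0761, 0.1076]
orientation: [-2.22, -2.221, -0.0]
contact_force: [4.0, 4.6, -27.2]
grip_width: 0.0248
```

Emit:
carry_out:
  offset:
    - [0, 0, 0]
    - [0, 0, 0]
    - [0, 0, 0]
    - [0, 0, 0]
    - [0, 0, 0]
  turn:
    - [0, 0, 0]
    - [0, 0, 0]
    - [0, 0, 0]
    - [0, 0, 0]
    - [0, 0, 0]

```text
clock: 20.15
tcp_pos: [0.5193, 0.076, 0.1076]
orientation: [-2.22, -2.221, 0.0]
contact_force: [4.9, 4.3, -25.7]
grip_width: 0.0249
```

```bash
python3 - <<'E'
from h import *
f=imaging.grab_frame('wrist'); save(f,'w10.png')
for y in (.03,.06,.09,.12): caps(f,.115,[proj(f,(.6153,y,.115))],16)
s=imaging.grab_frame('scene')
cv2.imwrite('pics/s10.png',cv2.resize(s['pixels'][140:340,90:370,::-1],(800,571),interpolation=cv2.INTER_CUBIC))
o=r.get_obs(); print(o['tcp_pos'],o['contact_force'],o['grip_width'])
E
```

```text
none 469.7822695658919 371.4117207906908
(np.float64(482.8631740742361), np.float64(320.30668795794986)) area 708 cen [482. 320.] mec 482.0 320.0 15.8 [0.6148 0.0602 0.115 ] [0.6148 0.0602 0.115 ]
(np.float64(496.9785621561579), np.float64(261.5844452933585)) area 757 cen [496.3 261.3] mec 496.0 261.0 15.8 [0.615  0.0901 0.115 ] [0.6148 0.0903 0.115 ]
(np.float64(511.98513046651817), np.float64(194.32243182840875)) area 773 cen [511.1 194.1] mec 511.0 194.0 15.8 [0.6149 0.1201 0.115 ] [0.6148 0.1201 0.115 ]
[0.51933927 0.0760281  0.10758502] [  4.93240556   5.56468553 -26.28962076] 0.02475932576094222
```

View pics/s10.png

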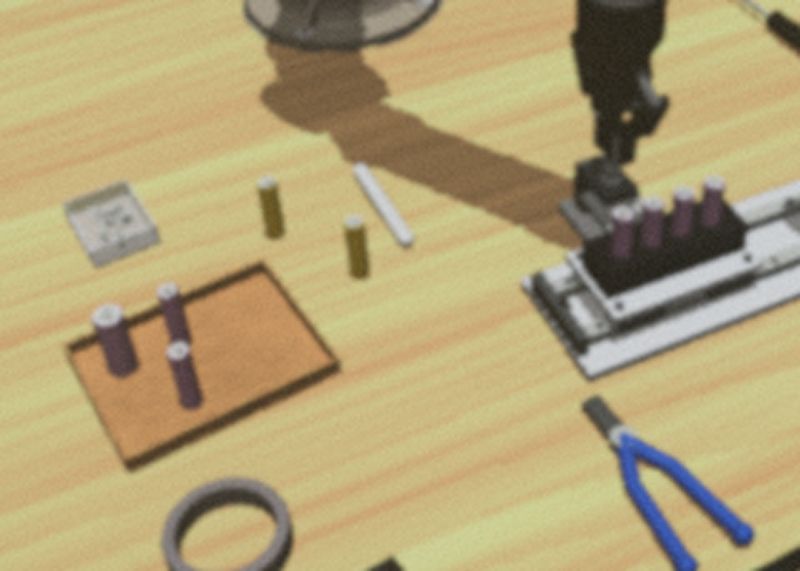

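The scene view shows four cells level in the nest, at about (622,215) to (713,187). Two slim spares and the fat cell stand in the tray, the bystanders have not moved, and the gripper is on the knob at (615,155). Handing in.

```bash
python3 -c "
from h import *
print(r.hand_in())"
```

```text
the job is handed in; nothing more can be done
None
```

I put two lilac slim cells from the tray's +y end into pocket 2 and pocket 4, then pulled the plunger knob up. I handed in at about 20 s of the 58 s allowed, with the gripper still holding the knob at 90 N. The hand-in gives no verdict.

What the last checks showed:
- **Cells in the sled:** the cell tops fit 115 mm height and sit 30 mm apart, in line with the two that were already there. In the final wrist view set1 could not be found. It was seen in place just before the pull and shows in the final scene picture.
- **Sled:** its cells read the same positions (within about 1 mm) before and after the pull, so it stayed at its station.
- **Plunger:** the tool rose about 14.2 mm with the knob. The downward force then jumped from about 14 N to 26 N, which I take as the upper stop, and it held steady there. I did not measure the pin's clearance directly.
- **Everything else:** two slim spares and the fat cell stand in the tray. The other things on the bench that show in the final picture look unmoved.

One disagreement: my rough reading of the top picture was 4–7 mm off in x from the wrist camera, so I used the wrist measurements.

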